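# Load a well plate flush onto the heater block

## Task

Lift the dust cover straight up off the heater's aluminium block, leaving the block seated in the heater, and stand the cover squarely in the middle of the low rubber-topped stand. Then slide the white well plate from its stand across onto the bare block, without lifting or tipping it, until its edges are flush with the block's edges all round. Leave everything else on the bench where it is.

Things in the scene. Friction and masses are not known exactly. Their poses are not given: they have to be found in the camera images.
- heater: Cream dry-block heater, fixed to the bench, 150 x 102 x 30 mm, with a 42 mm high control panel reaching to 123 mm on its -x side. Origin: centre of the block's footprint on the bench; z up; x along the block's long side, y along its short side, towards the two stands (one at +y, one at -y).
- block_top (a point): Centre of the top face of the aluminium block, 60 mm above the bench; axes as the heater's. The block is 128 (x) x 86 (y) x 30 mm, plain flat top with no rim or stops; it stands in the heater, showing from 30 to 60 mm above the bench, held only by its weight (0.8 kg) and slight friction. It can rise but not shift sideways.
- insert (a joint): How far the block has been lifted out of the heater, m; 0 = fully seated.
- cover: Grey sheet dust cover, shallow open-bottomed box 138 (x) x 96 (y) mm and 18 mm high (roof 3 mm), about 0.3 kg, loose. At the start it hangs round the block: its roof lies on the block's top and its skirt reaches 15 mm down the block's sides with 1.5 mm clearance all round. On the roof is a black grip, an upright fin 90 (x) x 14 (y) x 32 mm, in the centre. Origin: centre of the lower skirt rim; z up; the fin's top is 50 mm above it.
- plate: White 24-well plate, flat-bottomed solid slab 128 (x) x 86 (y) x 14 mm, about 0.13 kg, loose, lying on the loading stand and turned by up to 13 degrees. Origin: centre of its underside; z up. It slides with ordinary friction and stops when the pushing stops. Either way round is right.
- load_stand: Fixed stand with a smooth grey top, 180 (x) x 124 (y) mm, 61 mm high: 1 mm higher than the block, with a gap of 12 mm between its edge and the block. Origin: centre of its footprint on the bench, z up, axes as the heater's. It stands on the heater's +y or -y side; the plate lies on it.
- park_stand: Fixed lower white stand with a black rubber top, 190 (x) x 124 (y) mm, 40 mm high, on the heater's other side, 12 mm from the block; the cover goes here. Origin: centre of its footprint on the bench, z up, axes as the heater's.
- deep_plate: Bystander, loose on the bench, to be left alone. Origin: centre of its underside, z up. Clear deep-well plate 128 x 86 x 44 mm.
- tip_box: Bystander, loose on the bench, to be left alone. Origin: centre of its underside, z up. Grey tip box with clear lid 122 x 84 x 57 mm.
- beaker: Bystander, loose on the bench, to be left alone. Origin: centre of its underside, z up. Glass beaker, 72 mm across, 90 mm high, open on top.
- bottle: Bystander, loose on the bench, to be left alone. Origin: centre of its underside, z up. Amber bottle, 64 mm across, 130 mm high.
- tube_rack: Bystander, loose on the bench, to be left alone. Origin: centre of its underside, z up. White rack 75 x 110 mm with orange-capped tubes, 86 mm high.
- jar: Bystander, loose on the bench, to be left alone. Origin: centre of its underside, z up. White jar, 70 mm across, 85 mm high.
- cold_rack: Bystander, loose on the bench, to be left alone. Origin: centre of its underside, z up. Blue cooling rack 100 x 80 x 35 mm.
Mind the look-alikes: they are no part of the job. Of the things that look like the plate, the middle-sized one is meant.

How it is judged (in metres and radians):
On the way:
1. the cover stands squarely in the middle of the rubber-topped stand, released, the block still seated (x of cover in the frame of park_stand between -0.025 and 0.025 m and y of cover in the frame of park_stand between -0.018 and 0.018 m and z of cover in the frame of park_stand between 0.036 and 0.044 m and angle between the x axis of cover and the x axis of park_stand, either way round below 0.2 rad and contact force between the fingers and cover below 0.2 N and value of joint insert below 0.003 m), for 0.2 s.
At the end, for the whole second after the job is handed in: The plate lies flat on the seated block, centred within 4 mm along each side and square within 0.05 rad; the cover stands flat on the rubber-topped stand within 25 mm (long way) and 18 mm (short way) of its middle, square within 0.2 rad; both released and at rest (all of step 1 and x of plate in the frame of block_top between -0.004 and 0.004 m and y of plate in the frame of block_top between -0.004 and 0.004 m and z of plate in the frame of block_top between -0.003 and 0.003 m and angle between the x axis of plate and the x axis of block_top, either way round below 0.05 rad and angle between plate's own z axis and vertical below 0.03 rad and linear speed of each of plate, cover below 0.01 m/s); the robot touches nothing.
It fails at once if the block is lifted more than 4 mm out of the heater (value of joint insert above 0.004 m).
It fails at once if the plate is lifted more than 12 mm above its stand's height or tipped more than 0.15 rad (height (world z) of plate above 0.073 m or angle between plate's own z axis and vertical above 0.15 rad).
It fails at once if a bystander is moved more than 25 mm or tipped (distance of any of deep_plate, tip_box, beaker, bottle, tube_rack, jar, cold_rack from where it was at the start of the episode above 0.025 m or angle between any of deep_plate, tip_box, beaker, bottle, tube_rack, jar, cold_rack's own z axis and vertical above 0.3 rad).
It also fails if it takes over 72 s, if anything falls off the work surface, if the arm or the gripper's body presses on something with over 40 N, if the wrist force passes 120 N, or if a joint passes its speed limit or range.

## Robot

A 6-joint arm with a two-finger parallel gripper is mounted at the origin on the work surface. World frame = base frame: x ahead of the robot, y to its left, z up, the work surface at z = 0. Lengths are in m, angles in degrees, forces in N, time in s.
With the tool pointing down it reaches from about 0.25 to 0.725 m from the base axis. Payload 9.7 kg.
Tool frame: the origin (TCP) lies at the very end of the fingers, on their centre line; the grasp point (between the pads) lies 19 mm behind it; z points along the fingers, y is the direction in which the jaws open and shut (so a half turn about z gives the same grasp; the last joint's range is limited). The gripper opens to 85 mm and grips with 20 to 120 N. Pads are 22 mm wide; open, the fingers measure 114 mm over their backs; the gripper's body (76 mm by 85 mm) begins 54 mm behind the grasp point. The pads swing forward as they close: fully open they stand 13 mm farther back than shut.
Start: joints at [67.093, 4.979, 10.078, 95.1, 0, 90], TCP at [0.214, 0.507, 0.231] pointing down, gripper open.
Joint ranges: [-179.16, 179.16], [-48.56, 103.87], [-65.8, 70.77], [-126.05, 130.52], [-82.76, 87.17], [-180, 180]. Speed limits (degrees/s): [127.2, 127.2, 147.25, 180, 180, 180].

## Interface

Orientations are given as [roll, pitch, yaw] about the fixed x, y, z axes, in that order (R = Rz(yaw) Ry(pitch) Rx(roll)).
In Python, from workcell import bot gives the robot as it stands.
- The arm moves only by the shell command python3 -m pendant 'ROWS' [FORCE]. ROWS is JSON, a list that holds one entry, the list of rows, each a list of 7 numbers: the shift along the tool's x, y, z in cm, then the turn, a rotation vector about the tool's x, y, z in rad, then the opening in per cent of the stroke, from 0 (shut) to 100 (fully open). In form: [[[dx, dy, dz, ax, ay, az, gripper], ...]]. A call has 1 to 5 rows; each row shifts and turns the pose as measured when the row begins, along the tool's axes as they then stand; what a row does not reach is not made up. A row lasts 1/12 s, in which the tool goes at most 41.7 mm and 7.16 degrees, less where a joint would pass 70% of its speed; a pose out of reach is approached as far as the arm can. A call with a gripper value outside its range is refused whole. The fingers move at their own pace and stop on an object; FORCE is the grip in N (left out, the last holds). Time passes only in rows, so rows that do not move let the fingers close. It gives the time, the measured TCP pose, the force and the opening at its end, in the units of the state.
- bot.get_obs(): the state, without advancing time (a new reading comes with each control period).
- bot.camera(name): name is "scene" or "top"; returns the picture (480x640x3 uint8, red, green, blue); there is no depth.
- bot.get_calibration(name): a dict with "intrinsics" (3x3 intrinsics, pixels), "pose" (4x4, takes a point from camera to world coordinates). Camera axes: x right, y down, z forward; pixel columns grow to the right and rows downward; lengths in m; the calibration is good to about 2 mm. A picture is of the moment at which its call begins. get_calibration takes no time and is no camera call.
- bot.job_done(): hands the job in, once; it reports no verdict.
Trained networks look in the newest picture that a camera, given by its name, has taken for a name from the list of things; names that differ only in an ending like _2 or _b are one class to them, and where a whole thing is asked for, a point or a joint stands for the part that bears it (a point fixed in the world has none). Each returns a list of dicts, best first, with "confidence" (0 to 1); they miss things now and then, are a little off and sometimes report something else, mostly with a low value. They report only what shows in the picture. A call takes as long as a camera call. They do not tell look-alikes from the thing itself.
- bot.masks_of(camera, thing): "pixels" (480x640 bool, what is visible of it) and "extent" ([left, top, right, bottom] in pixels, round what is visible of it).
- bot.mark_of(camera, thing): "uv" ([column, row] in pixels: a listed point, or the origin of a listed thing).
The state is a dict: "time": time; "q": joint angles; "qd": joint speeds; "joint_efforts": joint torques, N m; "ee_pos": TCP position; "tcp_rot": TCP orientation; "wrist_force": force on the tool from outside, world axes, zero at the start; "torque": the same for the moment, N m; "opening": finger opening in m.
Only numpy, scipy, OpenCV 4.12 (cv2) and the standard library are available. Lean on these libraries where they do the work, as an engineer would, in place of code of your own. Each camera call takes 0.05 s, during which the arm holds its last target. There are 200 camera calls.

## Working session

There is one attempt and no reset: what is moved stays moved. The work goes in short steps, Python scripts to look and compute and a shell command to move; the robot and the scene stay as the last step left them, time stands still between calls to the robot, and variables do not carry over. Pictures are saved under pics/ and viewed, about 8 in all and at most 12, crops included, and the job is handed in when it is done.

```bash
mkdir -p pics; ls
python3 - <<'E'
from workcell import bot
import cv2,numpy as np
print(bot.get_obs())
for c in ("scene","top"):
    im=bot.camera(c); cv2.imwrite(f"pics/{c}0.png",im[:,:,::-1])
    k=bot.get_calibration(c); print(c,np.round(k["intrinsics"],1).tolist(),np.round(k["pose"],4).tolist())
    for t in ("heater","block_top","cover","plate","load_stand","park_stand","deep_plate"):
        try:
            print(t,[(np.round(d["uv"],1).tolist(),round(d["confidence"],2)) for d in bot.mark_of(c,t)],[(d["extent"],round(d["confidence"],2)) for d in bot.masks_of(c,t)] if t in("cover","plate") else "")
        except Exception as e: print(t,e)
E
```

```text
pics
{'time': 0.0, 'q': array([ 6.70923046e+01,  5.01233994e+00,  1.00343451e+01,  9.50992256e+01,
       -1.54143229e-03,  8.99994242e+01]), 'qd': array([ 0.03738986,  0.0449311 , -0.03411728,  0.02679039,  0.01436937,
       -0.03352834]), 'joint_efforts': array([-2.55414079e-04, -5.20385778e+01,  4.64806008e+01,  1.61489344e-02,
        4.35288030e-05,  1.27994997e-05]), 'ee_pos': array([0.21400529, 0.50641201, 0.23057019]), 'tcp_rot': array([-1.79922780e+02,  1.54065479e-03,  1.57092883e+02]), 'wrist_force': array([ 0.29004403,  0.48595136, -0.97069262]), 'torque': array([ 0.0515233 ,  0.02488239, -0.00028855]), 'opening': 0.08544107939912282}
scene [[539.6, 0.0, 312.1], [0.0, 539.6, 237.6], [0.0, 0.0, 1.0]] [[-0.5236, 0.5745, -0.6292, 1.246], [0.8518, 0.3684, -0.3725, 0.4247], [0.0178, -0.731, -0.6822, 0.7785], [0.0, 0.0, 0.0, 1.0]]
heater [] 
block_top [] 
cover [([304.7, 226.4], 0.95), ([334.8, 187.7], 0.65)] [([264.3, 194.2, 342.1, 250.2], 0.92)]
plate [([363.5, 379.6], 0.97), ([348.8, 244.9], 0.87), ([477.0, 271.0], 0.64)] [([331.3, 354.2, 389.1, 401.3], 0.68), ([432.3, 235.
[... 157 characters left out ...]
[463.6, 0.0, 315.1], [0.0, 463.6, 235.6], [0.0, 0.0, 1.0]] [[-0.0047, -0.9894, 0.1453, 0.4473], [-0.9997, 0.0009, -0.0262, 0.0393], [0.0258, -0.1454, -0.989, 1.0377], [0.0, 0.0, 0.0, 1.0]]
heater [([273.4, 246.8], 0.57)] 
block_top [] 
cover [([327.3, 251.1], 0.57)] [([239.6, 195.8, 313.7, 283.5], 0.63), ([295.7, 214.4, 363.4, 296.2], 0.56), ([318.2, 315.6, 373.2, 386.2], 0.52), ([387.4, 175.0, 428.5, 211.9], 0.5)]
plate [([214.1, 159.8], 0.83), ([271.5, 247.0], 0.81), ([170.9, 312.8], 0.61)] [([243.6, 211.9, 307.0, 285.0], 0.91), ([123.1, 275.8, 217.2, 356.0], 0.81), ([190.6, 138.7, 241.4, 175.9], 0.66)]
load_stand [] 
park_stand [([378.3, 270.5], 0.59)] 
deep_plate [([342.6, 350.4], 0.56)]
```

View pics/scene0.png

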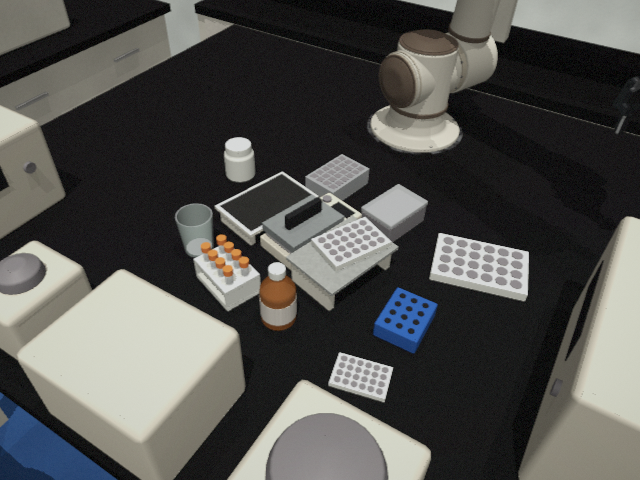

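View pics/top0.png

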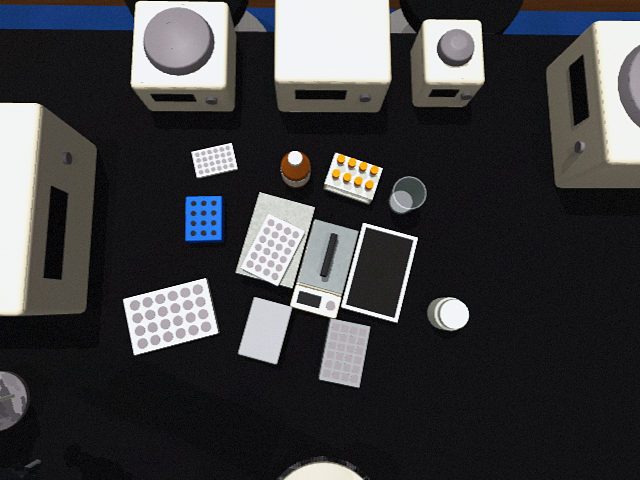

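The top picture shows three things like the plate: (214,160) is small, (171,316) is large, and (273,248) is middle-sized and lies turned on the grey stand, so that one is meant. The cover with its black fin is at (328,255), the control panel at (317,300) towards the robot, and the rubber-topped stand at (380,272). I'll enlarge the middle to confirm this and read the edges.

```bash
cat > h.py <<'E'
from workcell import bot
import cv2,numpy as np
def cal(c):
    k=bot.get_calibration(c); return np.array(k["intrinsics"]),np.array(k["pose"])
def back(c,uv,z):
    K,T=cal(c); uv=np.atleast_2d(np.array(uv,float))
    d=(np.linalg.inv(K)@np.c_[uv,np.ones(len(uv))].T).T@T[:3,:3].T
    return T[:3,3]+d*((z-T[2,3])/d[:,2])[:,None]
def proj(c,P):
    K,T=cal(c); p=(np.atleast_2d(P)-T[:3,3])@T[:3,:3]; p=p@K.T; return p[:,:2]/p[:,2:]
def tri(m):
    A=[];b=[]
    for c,uv in m:
        K,T=cal(c); d=T[:3,:3]@np.linalg.inv(K)@np.r_[uv,1]; d/=np.linalg.norm(d)
        P=np.eye(3)-np.outer(d,d); A.append(P); b.append(P@T[:3,3])
    x=np.linalg.lstsq(np.vstack(A),np.hstack(b),rcond=None)[0]; return x
def crop(c,x0,y0,x1,y1,s,name,im=None):
    im=bot.camera(c) if im is None else im
    cv2.imwrite(f"pics/{name}.png",cv2.resize(im[y0:y1,x0:x1,::-1],None,fx=s,fy=s,interpolation=cv2.INTER_CUBIC))
E
python3 - <<'E'
from h import *
a=bot.camera("top"); b=bot.camera("scene")
A=cv2.resize(a[185:330,230:425,::-1],None,fx=4,fy=4,interpolation=cv2.INTER_CUBIC)
B=cv2.resize(b[165:310,205:405,::-1],None,fx=4,fy=4,interpolation=cv2.INTER_CUBIC)
cv2.imwrite("pics/a1.png",A);cv2.imwrite("pics/b1.png",B);print(A.shape,B.shape)
E
```

```text
(580, 780, 3) (580, 800, 3)
```

View pics/a1.png

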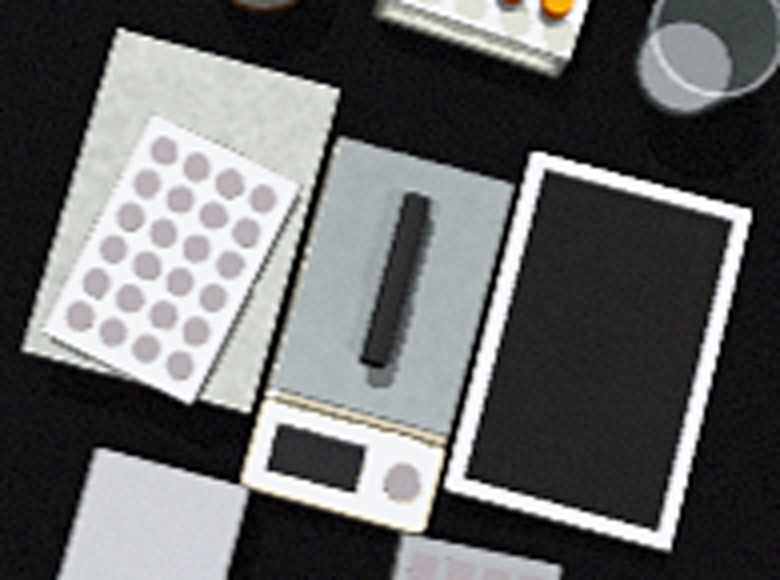

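View pics/b1.png

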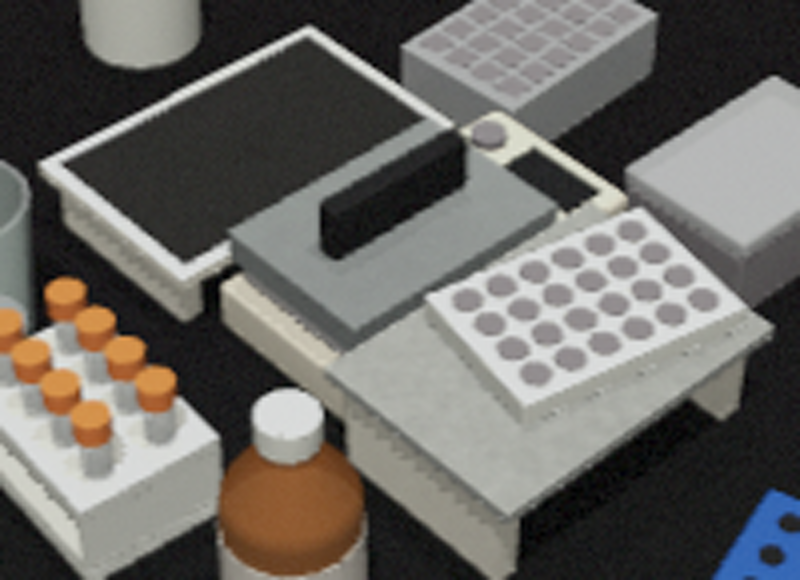

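The crops confirm the 6x4 middle-sized plate (crop corners 153,117 / 300,187 / 192,402 / 45,335) on the grey stand. The cover roof, the fin top (405,193 to 383,368) and the rubber-topped stand are all clear. Next I compute poses and check heights from the two views.

Run:
```python
from h import *
a=lambda L:(np.array(L,float)+.5)/4-.5+[230,185]
b=lambda L:(np.array(L,float)+.5)/4-.5+[205,165]
R=lambda x:np.round(x,4).tolist()
S={"park":([(535,152),(750,212),(670,550),(447,488)],.04,190,124),"roof":([(338,137),(516,185),(445,438),(270,393)],.063,138,96),
"plate":([(153,117),(300,187),(192,402),(45,335)],.075,128,86),"load":([(120,30),(340,90),(250,412),(22,350)],.061,180,124),"fin":([(405,193),(430,198),(383,368),(361,362)],.095,90,14)}
for n,(L,z,l,w) in S.items():
    P=back("top",a(L),z)[:,:2]; c=P.mean(0)
    v=(P[0]-P[3])+(P[1]-P[2]); u=P[0]-P[1]+P[3]-P[2]
    print(n,R(c),"yawx",round(np.degrees(np.arctan2(v[1],v[0])),2),"yaw via y",round(np.degrees(np.arctan2(-u[0],u[1])),2),"len",R([np.linalg.norm(v)/2,np.linalg.norm(u)/2]))
# heights: scene matches
for n,i,q in [("park",0,(40,165)),("park",3,(310,28)),("park",1,(310,28)),("park",2,(310,28)),("plate",0,(530,408)),("plate",1,(427,298)),("plate",2,(640,210)),("plate",3,(748,295)),("roof",1,(230,235)),("load",0,(505,515)),("load",3,(772,330)),("fin",0,(322,205)),("fin",2,(462,133)),("park",1,(40,165)),("park",0,(187,278))]:
    x=tri([("top",a([S[n][0][i]])[0]),("scene",b([q])[0])]); print(n,i,R(x), "err",R(proj("scene",x)[0]-b([q])[0]))
```

```text
park [0.5151, -0.1267] yawx -15.42 yaw via y -15.76 len [0.1884, 0.1224]
roof [0.5462, -0.0131] yawx -15.7 yaw via y -14.95 len [0.1401, 0.0964]
plate [0.5597, 0.1021] yawx -25.94 yaw via y -25.17 len [0.1262, 0.0848]
load [0.5831, 0.0975] yawx -15.74 yaw via y -15.43 len [0.1786, 0.1233]
fin [0.5466, -0.0126] yawx -15.45 yaw via y -13.33 len [0.0903, 0.0123]
park 0 [0.6335, -0.116, 0.1018] err [19.3013, 2.7255]
park 3 [0.4621, -0.0711, 0.1] err [18.6601, 1.1937]
park 1 [0.5486, -0.1254, 0.1577] err [-27.8943, -9.5455]
park 2 [0.4065, -0.16, 0.0344] err [-0.8978, -0.1608]
plate 0 [0.6352, 0.1152, 0.0705] err [-1.0471, -0.1011]
plate 1 [0.5977, 0.0373, 0.0702] err [-0.8994, -0.1121]
plate 2 [0.485, 0.0935, 0.0701] err [-0.917, -0.0586]
plate 3 [0.5195, 0.1691, 0.0769] err [-0.9059, -0.0325]
roof 1 [0.6003, -0.078, 0.0575] err [-1.189, -0.2196]
load 0 [0.6861, 0.1335, 0.0572] err [-0.455, -0.0453]
load 3 [0.5136, 0.1829, 0.056] err [-0.3852, -0.0112]
fin 0 [0.5925, -0.0206, 0.0974] err [1.4778, 0.2177]
fin 2 [0.5005, -0.0036, 0.0882] err [-1.5471, -0.1917]
park 1 [0.5891, -0.2102, 0.0358] err [-0.5695, -0.1375]
park 0 [0.6215, -0.0909, 0.0383] err [-1.3219, -0.2545]
```

Heights from the two views are about 0–7 mm below the text's (park 37, load 57, roof 58, plate 70–77), which is close enough. The fin centre is (0.546,-0.013) with yaw -15.5°. I go above it with tool yaw 164.5°.

```bash
python3 -m pendant '[[[0,0,0,0,0,-0.065,100],[0,0,0,0,0,-0.065,100],[-2.3,-2.06,0,0,0,0,100],[-2.3,-2.06,0,0,0,0,100],[-2.3,-2.06,0,0,0,0,100]]]' 30
for i in 1 2 3; do :; done
python3 -m pendant '[[[-2.3,-2.06,0,0,0,0,100],[-2.3,-2.06,0,0,0,0,100],[-2.3,-2.06,0,0,0,0,100],[-2.3,-2.06,0,0,0,0,100],[-2.3,-2.06,0,0,0,0,100]]]'
python3 -m pendant '[[[-2.3,-2.06,0,0,0,0,100],[-2.3,-2.06,0,0,0,0,100],[-2.3,-2.06,0,0,0,0,100],[-2.3,-2.06,0,0,0,0,100],[-2.3,-2.06,0,0,0,0,100]]]'
```

```text
time: 1.52
ee_pos: [0.2632, 0.4304, 0.2296]
tcp_rot: [-180.0, -0.1, 165.3]
wrist_force: [0.6, 0.3, 0.0]
opening: 0.085
time: 1.93
ee_pos: [0.3507, 0.2956, 0.2297]
tcp_rot: [180.0, -0.0, 165.5]
wrist_force: [1.1, 0.2, 0.0]
opening: 0.0854
time: 2.35
ee_pos: [0.4392, 0.1598, 0.2306]
tcp_rot: [179.9, 0.1, 165.5]
wrist_force: [0.7, 1.0, -0.1]
opening: 0.0857
```

```bash
cat > go.py <<'E'
# world target -> remaining tool-axis shift (cm) and turn (rad)
import sys
from h import *
from scipy.spatial.transform import Rotation as Ro
def go(x,y,z,yaw):
    o=bot.get_obs(); R=Ro.from_euler("xyz",o["tcp_rot"],degrees=True); G=Ro.from_euler("xyz",[180,0,yaw],degrees=True)
    d=np.array([x,y,z])-o["ee_pos"]
    print("t",round(o["time"],2),"pos",np.round(o["ee_pos"],4),"rot",np.round(o["tcp_rot"],2),"F",np.round(o["wrist_force"],1),"open",round(o["opening"],4))
    print("shift cm",np.round(R.inv().apply(d)*100,2),"turn",np.round((R.inv()*G).as_rotvec(),4))
if __name__=="__main__": go(*map(float,sys.argv[1:]))
E
python3 go.py .546 -.013 .15 164.5
```

```text
t 2.35 pos [0.4392 0.1598 0.2306] rot [1.7988e+02 9.0000e-02 1.6551e+02] F [ 0.7  1.  -0.1] open 0.0857
shift cm [-14.66 -14.07   8.06] turn [0.0021 0.0016 0.0176]
```

```bash
python3 -m pendant '[[[-2.4,-2.3,0,0,0,0.018,60],[-2.4,-2.3,0,0,0,0,60],[-2.4,-2.3,1,0,0,0,60],[-2.4,-2.3,2,0,0,0,60],[-2.4,-2.3,2,0,0,0,60]]]'
python3 -m pendant '[[[-2.4,-2.3,2,0,0,0,60],[0,0,1,0,0,0,60],[0,0,0,0,0,0,60]]]'; python3 go.py .5464 -.0128 .12 164.5
python3 - <<'E'
from h import *
a=bot.camera("top"); b=bot.camera("scene")
A=cv2.resize(a[170:310,260:400,::-1],None,fx=3,fy=3,interpolation=cv2.INTER_CUBIC)
B=cv2.resize(b[120:260,240:370,::-1],None,fx=3,fy=3,interpolation=cv2.INTER_CUBIC)
cv2.imwrite("pics/c2.png",np.hstack([A,B[:420]]))
E
```

```text
time: 2.77
ee_pos: [0.5297, 0.0095, 0.1845]
tcp_rot: [179.7, 0.6, 164.4]
wrist_force: [0.8, 0.3, 0.0]
opening: 0.0507
time: 3.02
ee_pos: [0.5485, -0.0264, 0.1488]
tcp_rot: [179.8, 0.4, 164.1]
wrist_force: [-0.8, 0.7, -0.5]
opening: 0.0513
t 3.02 pos [ 0.5485 -0.0264  0.1488] rot [179.76   0.4  164.08] F [-0.8  0.7 -0.5] open 0.0513
shift cm [0.59 1.23 2.88] turn [ 0.0041  0.007  -0.0073]
```

View pics/c2.png

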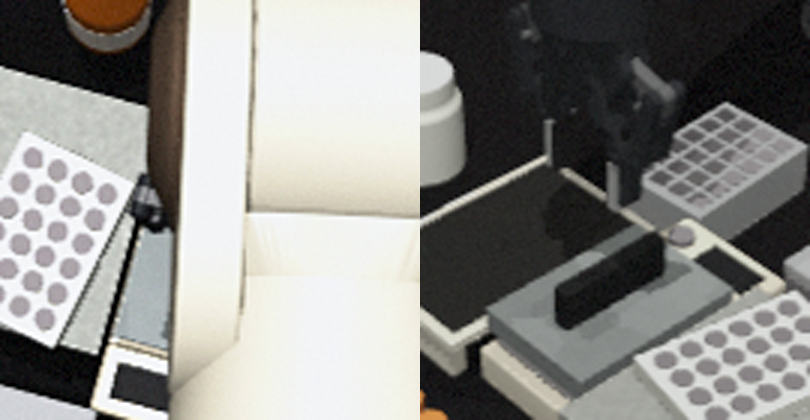

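The top view is blocked by the arm. The scene view shows the fingers (549,160 / 615,205 in the crop) above the fin and a little to its -y side, as computed. I correct that and descend.

```bash
python3 -m pendant '[[[0.6,1.25,1,0.004,0.007,-0.007,60],[0,0,1.5,0,0,0,60],[0,0,0,0,0,0,60]]]'; python3 go.py .5464 -.0125 .068 164.5
```

```text
time: 3.37
ee_pos: [0.5471, -0.0087, 0.13]
tcp_rot: [179.9, 0.4, 164.7]
wrist_force: [-0.4, -0.1, -0.9]
opening: 0.0508
t 3.37 pos [ 0.5471 -0.0087  0.13  ] rot [179.88   0.43 164.72] F [-0.4 -0.1 -0.9] open 0.0508
shift cm [ 0.01 -0.4   6.2 ] turn [0.0022 0.0074 0.0039]
```

```bash
python3 -m pendant '[[[0,-0.4,1.5,0.002,0.007,0.004,60],[0,0,1.5,0,0,0,60],[0,0,1.3,0,0,0,60],[0,0,0,0,0,0,60]]]'; python3 go.py .5464 -.0125 .068 164.5
```

```text
time: 3.7
ee_pos: [0.5475, -0.0099, 0.0902]
tcp_rot: [179.9, 0.4, 164.8]
wrist_force: [-0.2, 0.2, -0.6]
opening: 0.0513
t 3.7 pos [ 0.5475 -0.0099  0.0902] rot [179.88   0.4  164.75] F [-0.2  0.2 -0.6] open 0.0513
shift cm [ 0.05 -0.29  2.22] turn [0.002  0.0069 0.0044]
```

```bash
python3 -m pendant '[[[0,-0.3,0.8,0.002,0.01,0.004,60],[0,-0.15,0.7,0,0.005,0,60],[0,0,0.5,0,0,0,60],[0,0,0,0,0,0,60]]]'; python3 go.py .5464 -.0125 .068 164.5
```

```text
time: 4.03
ee_pos: [0.5466, -0.0144, 0.0701]
tcp_rot: [180.0, -0.5, 164.5]
wrist_force: [-0.0, -0.3, -0.9]
opening: 0.0513
t 4.03 pos [ 0.5466 -0.0144  0.0701] rot [179.99  -0.47 164.52] F [-0.  -0.3 -0.9] open 0.0513
shift cm [0.06 0.18 0.21] turn [ 0.0002 -0.0082  0.0004]
```

```bash
python3 -m pendant '[[[0,0.18,0.2,0,-0.008,0,60],[0,0,0,0,0,0,45],[0,0,0,0,0,0,30]]]' 25; python3 go.py .5464 -.0125 .068 164.5
python3 -m pendant '[[[0,0,0,0,0,0,20],[0,0,0,0,0,0,15]]]'; python3 -m pendant '[[[0,0,0,0,0,0,5],[0,0,0,0,0,0,5]]]';python3 go.py .5464 -.0125 .068 164.5
```

```text
time: 4.28
ee_pos: [0.5473, -0.0127, 0.0681]
tcp_rot: [180.0, 0.0, 164.5]
wrist_force: [0.0, 1.5, -0.2]
opening: 0.0279
t 4.28 pos [ 0.5473 -0.0127  0.0681] rot [1.7999e+02 5.0000e-02 1.6449e+02] F [ 0.   1.5 -0.2] open 0.0279
shift cm [ 0.1  -0.    0.01] turn [ 0.0003  0.0008 -0.0001]
time: 4.45
ee_pos: [0.5475, -0.0126, 0.0687]
tcp_rot: [180.0, 0.1, 164.5]
wrist_force: [0.3, -0.3, -2.7]
opening: 0.0134
time: 4.62
ee_pos: [0.5474, -0.0126, 0.0686]
tcp_rot: [180.0, 0.1, 164.5]
wrist_force: [0.2, 0.6, -2.4]
opening: 0.0135
t 4.62 pos [ 0.5474 -0.0126  0.0686] rot [1.7998e+02 9.0000e-02 1.6451e+02] F [ 0.2  0.6 -2.4] open 0.0135
shift cm [ 0.1  -0.02  0.06] turn [0.0004 0.0015 0.0001]
```

Gripped at 13.5 mm with almost no side force. I lift gently and watch the force.

```bash
python3 -m pendant '[[[0,0,0,0,0,0,5],[0,0,-0.3,0,0,0,5],[0,0,0,0,0,0,5]]]' 45; python3 -m pendant '[[[0,0,-0.3,0,0,0,5],[0,0,0,0,0,0,5]]]' ;python3 go.py .5464 -.0125 .068 164.5
```

```text
time: 4.87
ee_pos: [0.5472, -0.0126, 0.0716]
tcp_rot: [180.0, 0.1, 164.5]
wrist_force: [-0.1, 1.2, -1.1]
opening: 0.0131
time: 5.03
ee_pos: [0.5471, -0.0126, 0.0748]
tcp_rot: [180.0, 0.0, 164.5]
wrist_force: [0.4, 0.2, -2.8]
opening: 0.0131
t 5.03 pos [ 0.5471 -0.0126  0.0748] rot [1.7999e+02 3.0000e-02 1.6450e+02] F [ 0.4  0.2 -2.8] open 0.0131
shift cm [ 0.07 -0.01  0.68] turn [0.0001 0.0004 0.0001]
```

Force equals the cover's weight only, so the block stays put.

```bash
python3 -m pendant '[[[0,0,-0.5,0,0,0,5],[0,0,-0.5,0,0,0,5],[0,0,-0.8,0,0,0,5],[0,0,-0.8,0,0,0,5],[0,0,-0.8,0,0,0,5]]]'; python3 go.py .5157 -.1267 .104 164.5
```

```text
time: 5.45
ee_pos: [0.5462, -0.0126, 0.1105]
tcp_rot: [-180.0, -0.1, 164.5]
wrist_force: [-0.4, 0.2, -3.2]
opening: 0.0134
t 5.45 pos [ 0.5462 -0.0126  0.1105] rot [-1.7997e+02 -1.1000e-01  1.6450e+02] F [-0.4  0.2 -3.2] open 0.0134
shift cm [ -0.11 -11.81   0.65] turn [-0.0005 -0.002   0.    ]
```

```bash
python3 -m pendant '[[[0,-1.5,0,0,0,0,5],[0,-2.5,0,0,0,0,5],[0,-2.5,0,0,0,0,5],[0,-2.5,0,0,0,0,5],[0,-1.8,0,0,0,0,5]]]';python3 -m pendant '[[[0,-0.8,0,0,0,0,5],[0,0,0,0,0,0,5]]]'; python3 go.py .5157 -.1267 .066 164.5
```

```text
time: 5.87
ee_pos: [0.5197, -0.1171, 0.1178]
tcp_rot: [179.9, 0.3, 164.9]
wrist_force: [0.4, -0.1, -2.0]
opening: 0.013
time: 6.03
ee_pos: [0.5171, -0.128, 0.1196]
tcp_rot: [179.9, 0.4, 164.7]
wrist_force: [0.1, 0.5, -2.3]
opening: 0.013
t 6.03 pos [ 0.5171 -0.128   0.1196] rot [179.94   0.44 164.69] F [ 0.1  0.5 -2.3] open 0.013
shift cm [0.21 0.08 5.36] turn [0.0011 0.0077 0.0033]
```

```bash
python3 -m pendant '[[[0.2,0.08,1.2,0.001,0.008,0.003,5],[0,0,1.2,0,0,0,5],[0,0,1.2,0,0,0,5],[0,0,0.8,0,0,0,5],[0,0,0,0,0,0,5]]]'; python3 go.py .5157 -.1267 .0645 164.5
```

```text
time: 6.45
ee_pos: [0.5161, -0.1237, 0.0712]
tcp_rot: [179.9, -0.1, 164.6]
wrist_force: [-0.7, -0.3, -3.3]
opening: 0.0132
t 6.45 pos [ 0.5161 -0.1237  0.0712] rot [ 1.7994e+02 -6.0000e-02  1.6460e+02] F [-0.7 -0.3 -3.3] open 0.0132
shift cm [-0.04 -0.3   0.67] turn [ 0.001  -0.001   0.0018]
```

```bash
python3 -m pendant '[[[0,-0.3,0.3,0,0,0,5],[0,0,0.2,0,0,0,5],[0,0,0,0,0,0,5]]]'; python3 -m pendant '[[[0,0,0.2,0,0,0,5],[0,0,0,0,0,0,5]]]'; python3 go.py .5157 -.1267 .0636 164.5
```

```text
time: 6.7
ee_pos: [0.5147, -0.1254, 0.0641]
tcp_rot: [179.9, -0.2, 164.7]
wrist_force: [0.3, -0.1, -2.4]
opening: 0.0133
time: 6.87
ee_pos: [0.5152, -0.1255, 0.0645]
tcp_rot: [179.9, -0.1, 164.7]
wrist_force: [-0.1, -0.6, -2.5]
opening: 0.0131
t 6.87 pos [ 0.5152 -0.1255  0.0645] rot [ 1.7995e+02 -9.0000e-02  1.6473e+02] F [-0.1 -0.6 -2.5] open 0.0131
shift cm [-0.08 -0.1   0.09] turn [ 0.0009 -0.0016  0.004 ]
```

```bash
python3 -m pendant '[[[0,0,0.25,0,0,0,5],[0,0,0,0,0,0,5]]]'; python3 -m pendant '[[[0,0,0.15,0,0,0,5],[0,0,0,0,0,0,5]]]'; python3 go.py .5157 -.1267 .0636 164.5
```

```text
time: 7.03
ee_pos: [0.5161, -0.1257, 0.0643]
tcp_rot: [179.9, 0.1, 164.7]
wrist_force: [0.7, -0.8, -3.7]
opening: 0.0132
time: 7.2
ee_pos: [0.5167, -0.1259, 0.0638]
tcp_rot: [179.9, 0.2, 164.7]
wrist_force: [-1.0, -0.1, -2.1]
opening: 0.0132
t 7.2 pos [ 0.5167 -0.1259  0.0638] rot [179.93   0.22 164.71] F [-1.  -0.1 -2.1] open 0.0132
shift cm [ 0.08 -0.1   0.02] turn [0.0012 0.0039 0.0037]
```

```bash
python3 -m pendant '[[[0,0,0.3,0,-0.003,0,5],[0,0,0,0,0,0,5]]]'; python3 -m pendant '[[[0,0,0.3,0,0,0,5],[0,0,0,0,0,0,5]]]'
```

```text
time: 7.37
ee_pos: [0.5174, -0.1261, 0.0644]
tcp_rot: [179.9, 0.6, 164.7]
wrist_force: [-0.6, -0.0, -2.6]
opening: 0.0131
time: 7.53
ee_pos: [0.5183, -0.1263, 0.0639]
tcp_rot: [179.9, 0.8, 164.7]
wrist_force: [0.0, -0.7, -2.9]
opening: 0.0132
```

```bash
python3 -m pendant '[[[0.15,0,0.3,0,0.014,0,5],[0,0,0.1,0,0,0,5],[0,0,0,0,0,0,5]]]'; python3 go.py .5157 -.1267 .0625 164.5
```

```text
time: 7.78
ee_pos: [0.5191, -0.1265, 0.0636]
tcp_rot: [179.9, 0.4, 164.7]
wrist_force: [-1.9, 0.6, 0.2]
opening: 0.0132
t 7.78 pos [ 0.5191 -0.1265  0.0636] rot [179.92   0.35 164.71] F [-1.9  0.6  0.2] open 0.0132
shift cm [ 0.32 -0.11  0.11] turn [0.0015 0.0062 0.0036]
```

```bash
python3 -m pendant '[[[0,0,0.1,0,0.006,0,5],[0,0,0,0,0,0,5]]]'; python3 -m pendant '[[[0,0,0,0,0,0,30],[0,0,0,0,0,0,60],[0,0,0,0,0,0,60],[0,0,0,0,0,0,60]]]';  python3 go.py .5157 -.1267 .15 164.5
```

```text
time: 7.95
ee_pos: [0.5192, -0.1265, 0.0637]
tcp_rot: [179.9, 0.0, 164.7]
wrist_force: [-0.7, 0.6, 1.6]
opening: 0.0133
time: 8.28
ee_pos: [0.519, -0.1265, 0.0616]
tcp_rot: [179.9, -0.1, 164.7]
wrist_force: [-0.6, 1.1, 0.1]
opening: 0.0512
t 8.28 pos [ 0.519  -0.1265  0.0616] rot [ 1.7991e+02 -1.1000e-01  1.6471e+02] F [-0.6  1.1  0.1] open 0.0512
shift cm [ 0.33 -0.1  -8.84] turn [ 0.0015 -0.002   0.0036]
```

Cover released. Raise, then check how the last joint stands before turning 90°.

```bash
python3 -m pendant '[[[0,0,-1.5,0,0,0,60],[0,0,-2,0,0,0,60],[0,0,-2.5,0,0,0,60],[0,0,-2.5,0,0,0,80],[0,0,-1,0,0,0,100]]]'; python3 -c "
from h import *
print(bot.get_obs()['q'])"; python3 go.py .5464 -.013 .12 74.5
```

```text
time: 8.7
ee_pos: [0.5166, -0.126, 0.1539]
tcp_rot: [179.9, -0.7, 164.7]
wrist_force: [0.3, -0.5, -0.9]
opening: 0.0735
[-13.76417105   2.32721304  -1.27885971  87.11137491   0.09808896
   1.53101317]
t 8.7 pos [ 0.5166 -0.126   0.1539] rot [179.92  -0.72 164.7 ] F [ 0.3 -0.5 -0.9] open 0.0735
shift cm [ 0.06 11.69  3.41] turn [-0.0088 -0.0109  1.5743]
```

```bash
python3 -m pendant '[[[0,0,0,0,0,0.122,100],[0,0,0,0,0,0.122,100],[0,0,0,0,0,0.122,100],[0,0,0,0,0,0.122,100],[0,0,0,0,0,0.122,100]]]'; python3 -m pendant '[[[0,0,0,0,0,0.122,100],[0,0,0,0,0,0.122,100],[0,0,0,0,0,0.122,100],[0,0,0,0,0,0.122,100],[0,0,0,0,0,0.122,100]]]';python3 -m pendant '[[[0,0,0,0,0,0.122,100],[0,0,0,0,0,0.122,100],[0,0,0,0,0,0.122,100]]]'; python3 go.py .5464 -.013 .12 74.5
python3 - <<'E'
from h import *
for t in("cover","plate","park_stand"):
  bot.camera("scene"); print(t,[(np.round(d["uv"],1).tolist(),round(d["confidence"],2)) for d in bot.mark_of("scene",t)])
print(proj("scene",[[.5151,-.1267,.04],[.519,-.1265,.04]]))
E
```

```text
time: 9.12
ee_pos: [0.5181, -0.1264, 0.1546]
tcp_rot: [-179.8, -0.5, 129.0]
wrist_force: [-0.1, -0.0, 0.8]
opening: 0.0856
time: 9.53
ee_pos: [0.5176, -0.1263, 0.1499]
tcp_rot: [-179.3, -0.3, 93.2]
wrist_force: [0.8, 0.0, -0.5]
opening: 0.0855
time: 9.78
ee_pos: [0.5173, -0.1262, 0.147]
tcp_rot: [-179.1, -0.0, 71.7]
wrist_force: [-0.5, -0.8, -0.0]
opening: 0.0851
t 9.78 pos [ 0.5173 -0.1262  0.147 ] rot [-1.7907e+02 -3.0000e-02  7.1700e+01] F [-0.5 -0.8 -0. ] open 0.0851
shift cm [11.66 -0.74  2.72] turn [-0.0162 -0.0009 -0.0488]
cover [([392.2, 224.9], 0.71), ([265.7, 200.2], 0.58)]
plate [([348.9, 241.5], 0.95), ([477.9, 268.9], 0.73), ([360.4, 378.0], 0.6)]
park_stand [([269.1, 210.4], 0.74)]
[[265.89268606 199.2471558 ]
 [264.92669357 200.23443986]]
```

The network puts the cover's origin at (265.7,200.2) and I predicted (265–266,199–200), so it stands mid-stand. Next I touch the bare block to learn the open fingertips' height.

```bash
python3 -m pendant '[[[2.4,-0.3,0,-0.016,0,-0.049,100],[2.4,-0.1,0,0,0,0,100],[2.4,-0.1,0,0,0,0,100],[2.4,-0.1,0,0,0,0,100],[2.2,-0.1,0,0,0,0,100]]]'; python3 -m pendant '[[[0,0,1.5,0,0,0,100],[0,0,1.5,0,0,0,100],[0,0,1.5,0,0,0,100],[0,0,0,0,0,0,100]]]';python3 go.py .5464 -.013 .06 74.5
```

```text
time: 10.5
ee_pos: [0.542, -0.0103, 0.1477]
tcp_rot: [179.9, -0.0, 75.6]
wrist_force: [-0.1, 0.7, -0.1]
opening: 0.0854
time: 10.83
ee_pos: [0.5438, -0.0049, 0.1022]
tcp_rot: [179.7, -0.1, 76.6]
wrist_force: [-0.2, 0.0, -0.9]
opening: 0.085
t 10.83 pos [ 0.5438 -0.0049  0.1022] rot [ 1.797e+02 -1.200e-01  7.657e+01] F [-0.2  0.  -0.9] open 0.085
shift cm [-0.73  0.41  4.22] turn [ 0.0052 -0.0021  0.0361]
```

```bash
python3 -m pendant '[[[-0.7,0.4,1.2,0.005,0,0.036,100],[0,0,1.2,0,0,0,100],[0,0,0.5,0,0,0,100],[0,0,0,0,0,0,100]]]';python3 -m pendant '[[[0,0,0.4,0,0,0,100],[0,0,0,0,0,0,100]]]';python3 -m pendant '[[[0,0,0.4,0,0,0,100],[0,0,0,0,0,0,100]]]';python3 -m pendant '[[[0,0,0.4,0,0,0,100],[0,0,0,0,0,0,100]]]'
```

```text
time: 11.17
ee_pos: [0.5469, -0.014, 0.0718]
tcp_rot: [180.0, -0.1, 74.5]
wrist_force: [0.5, -1.5, -0.1]
opening: 0.0856
time: 11.33
ee_pos: [0.5469, -0.0144, 0.0675]
tcp_rot: [180.0, -0.1, 74.4]
wrist_force: [-0.1, -1.2, -0.5]
opening: 0.0858
time: 11.5
ee_pos: [0.5473, -0.0145, 0.0638]
tcp_rot: [179.9, -0.1, 74.4]
wrist_force: [-0.5, -0.1, -0.4]
opening: 0.0855
time: 11.67
ee_pos: [0.5476, -0.0145, 0.0601]
tcp_rot: [179.8, -0.2, 74.5]
wrist_force: [-0.2, -0.1, -0.3]
opening: 0.0853
```

```bash
python3 -m pendant '[[[0,0,0.4,0,0,0,100],[0,0,0,0,0,0,100]]]';python3 -m pendant '[[[0,0,0.4,0,0,0,100],[0,0,0,0,0,0,100]]]';python3 -m pendant '[[[0,0,0.3,0,0,0,100],[0,0,0,0,0,0,100]]]'
```

```text
time: 11.83
ee_pos: [0.5478, -0.0144, 0.0559]
tcp_rot: [179.8, -0.2, 74.5]
wrist_force: [-0.8, 0.0, 0.5]
opening: 0.0852
time: 12.0
ee_pos: [0.5478, -0.0143, 0.0516]
tcp_rot: [179.8, -0.2, 74.5]
wrist_force: [0.4, -0.3, -0.6]
opening: 0.085
time: 12.17
ee_pos: [0.5478, -0.0143, 0.0482]
tcp_rot: [179.8, -0.2, 74.5]
wrist_force: [-0.2, -0.0, 0.2]
opening: 0.0852
```

```bash
python3 -m pendant '[[[0,0,0.2,0,0,0,100],[0,0,0,0,0,0,100]]]';python3 -m pendant '[[[0,0,0.2,0,0,0,100],[0,0,0,0,0,0,100]]]'
```

```text
time: 12.33
ee_pos: [0.5483, -0.0143, 0.0473]
tcp_rot: [179.7, -0.2, 74.5]
wrist_force: [0.1, -0.2, -0.3]
opening: 0.0854
time: 12.5
ee_pos: [0.5488, -0.0143, 0.0476]
tcp_rot: [179.6, -0.2, 74.5]
wrist_force: [0.8, -0.3, -0.5]
opening: 0.0856
```

```bash
python3 -m pendant '[[[0,0,0.4,0,0,0,100],[0,0,0,0,0,0,100]]]';python3 go.py .5464 -.013 .06 74.5
python3 -c "
from h import *
crop('scene',250,165,370,275,5,'d3')"
```

```text
time: 12.67
ee_pos: [0.5498, -0.0143, 0.0482]
tcp_rot: [179.4, -0.3, 74.5]
wrist_force: [0.2, -0.4, -0.6]
opening: 0.0854
t 12.67 pos [ 0.5498 -0.0143  0.0482] rot [179.38  -0.3   74.49] F [ 0.2 -0.4 -0.6] open 0.0854
shift cm [ 0.04 -0.34 -1.18] turn [ 0.0107 -0.0053 -0.0001]
```

View pics/d3.png

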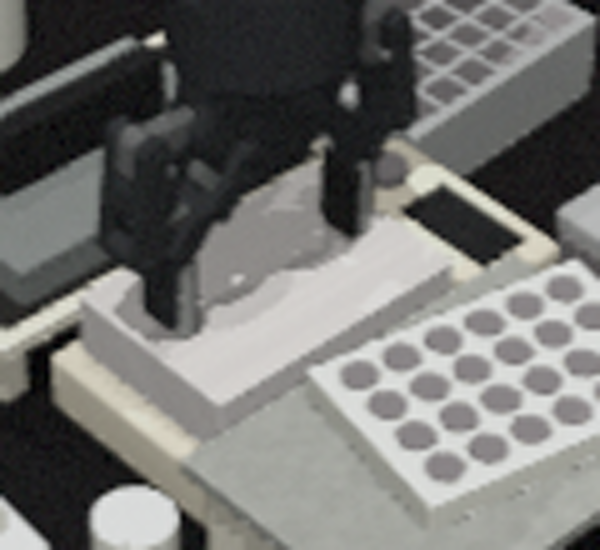

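The view shows the open fingertips on the bare block (crop 170,330 and 350,235), and the arm stalls at TCP 0.0475. So the open tips stand about 12.5 mm above the TCP. Now rise and go beyond the plate's far edge.

```bash
python3 - <<'E'
from h import *
L=np.array([(85,315),(215,405),(455,265)])/5+[250,165]
P=back("scene",L,.06)[:,:2]; print(P, (P[0]+P[2])/2, np.linalg.norm(P[0]-P[1]),np.linalg.norm(P[1]-P[2]), np.degrees(np.arctan2(*(P[1]-P[2])[::-1])))
E
python3 -m pendant '[[[0,0,-1.5,0.01,-0.005,0,100],[0,0,-2,0,0,0,100],[0,0,-2,0,0,0,100],[1,0,-1,0,0,0,100],[2,0,0,0,0,0,100]]]';python3 -m pendant '[[[3,0,0,0,0,0,100],[3,0,0,0,0,0,100],[3,0,0,0,0,0,100],[3,0,0,0,0,0,100],[3,0,0,0,0,0,100]]]';python3 go.py .5797 .1749 .08 74.5
```

```text
[[ 0.60779452 -0.05773748]
 [ 0.62314562  0.01381231]
 [ 0.50172584  0.05119362]] [ 0.55476018 -0.00327193] 0.07317806020389774 0.12704379019675363 -17.111945000300143
time: 13.13
ee_pos: [0.5566, 0.0134, 0.113]
tcp_rot: [-179.9, 0.1, 74.3]
wrist_force: [0.0, -0.0, 0.2]
opening: 0.0854
time: 13.55
ee_pos: [0.5996, 0.1646, 0.1118]
tcp_rot: [-180.0, 0.0, 74.0]
wrist_force: [0.8, -0.9, 0.4]
opening: 0.0852
t 13.55 pos [0.5996 0.1646 0.1118] rot [-1.7997e+02  2.0000e-02  7.3970e+01] F [ 0.8 -0.9  0.4] open 0.0852
shift cm [ 0.44 -2.19  3.18] turn [-0.0005  0.0003 -0.0092]
```

```bash
python3 -m pendant '[[[0.4,-1.1,0,0,0,-0.009,100],[0,-1.0,0,0,0,0,100],[0,0,0,0,0,0,100]]]';python3 go.py .5797 .1749 .08 74.5
python3 -c "
from h import *
crop('scene',290,150,430,270,5,'e4')
for t in ('plate',):
  bot.camera('top'); print([(np.round(d['uv'],1).tolist(),round(d['confidence'],2)) for d in bot.mark_of('top',t)])"
```

```text
time: 13.8
ee_pos: [0.5797, 0.182, 0.1079]
tcp_rot: [-179.8, 0.0, 74.9]
wrist_force: [-0.9, -0.8, 1.4]
opening: 0.0854
t 13.8 pos [0.5797 0.182  0.1079] rot [-1.798e+02  4.000e-02  7.486e+01] F [-0.9 -0.8  1.4] open 0.0854
shift cm [-0.68  0.19  2.79] turn [-0.0035  0.0008  0.0062]
[([272.6, 249.1], 0.82), ([211.7, 159.5], 0.74), ([328.9, 257.9], 0.54), ([345.4, 351.7], 0.26)]
```

View pics/e4.png

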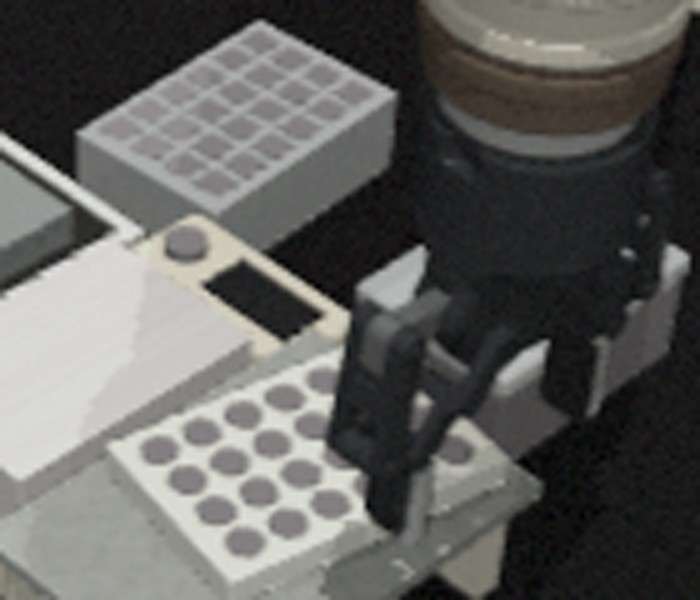

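The fingers (crop 395,525 and 575,410) are just past the plate's far long edge and clear of the tip box. Lower to push height, TCP about 0.0535.

```bash
python3 -m pendant '[[[-0.2,0.2,1.5,-0.003,0,0.006,100],[0,0,1.5,0,0,0,100],[0,0,1.2,0,0,0,100],[0,0,0.6,0,0,0,100],[0,0,0,0,0,0,100]]]';python3 go.py .5797 .1749 .0535 74.5
```

```text
time: 14.37
ee_pos: [0.5846, 0.1729, 0.061]
tcp_rot: [179.7, -0.1, 74.0]
wrist_force: [-1.1, 0.5, 0.0]
opening: 0.0853
t 14.37 pos [0.5846 0.1729 0.061 ] rot [ 1.7968e+02 -1.0000e-01  7.3980e+01] F [-1.1  0.5  0. ] open 0.0853
shift cm [ 0.05 -0.53  0.75] turn [ 0.0056 -0.0017 -0.0091]
```

```bash
python3 -m pendant '[[[0.2,-0.3,0.6,0.005,-0.002,-0.009,100],[0,0,0.2,0,0,0,100],[0,0,0,0,0,0,100]]]';python3 go.py .5797 .1749 .0535 74.5
```

```text
time: 14.62
ee_pos: [0.5826, 0.1749, 0.0532]
tcp_rot: [180.0, 0.0, 74.5]
wrist_force: [-0.5, -0.0, 0.1]
opening: 0.0854
t 14.62 pos [0.5826 0.1749 0.0532] rot [1.7996e+02 1.0000e-02 7.4460e+01] F [-0.5 -0.   0.1] open 0.0854
shift cm [-0.08 -0.27 -0.03] turn [ 0.0007  0.0002 -0.0008]
```

```bash
python3 -m pendant '[[[-0.8,0,0,0,0,0,100],[-0.8,0,0,0,0,0,100],[-0.8,0,0,0,0,0,100],[-0.8,0,0,0,0,0,100],[-0.8,0,0,0,0,0,100]]]';python3 go.py .549 .0527 .0535 74.5
```

```text
time: 15.03
ee_pos: [0.5715, 0.1346, 0.0545]
tcp_rot: [179.9, -0.1, 74.6]
wrist_force: [-0.3, 0.3, 0.2]
opening: 0.085
t 15.03 pos [0.5715 0.1346 0.0545] rot [ 1.7988e+02 -8.0000e-02  7.4580e+01] F [-0.3  0.3  0.2] open 0.085
shift cm [-8.49  0.    0.09] turn [ 0.0021 -0.0013  0.0014]
```

```bash
python3 -m pendant '[[[-0.8,0,0.05,0,0,0,100],[-0.8,0,0,0,0,0,100],[-0.8,0,0,0,0,0,100],[-0.8,0,0,0,0,0,100],[0,0,0,0,0,0,100]]]';python3 go.py .549 .0527 .0535 74.5
python3 -c "
from h import *
crop('scene',270,150,410,270,5,'f5')"
```

```text
time: 15.45
ee_pos: [0.5619, 0.0982, 0.0549]
tcp_rot: [179.8, -0.1, 74.5]
wrist_force: [0.5, 1.2, -0.3]
opening: 0.0853
t 15.45 pos [0.5619 0.0982 0.0549] rot [ 1.798e+02 -1.000e-01  7.446e+01] F [ 0.5  1.2 -0.3] open 0.0853
shift cm [-4.73 -0.02  0.13] turn [ 0.0036 -0.0018 -0.0007]
```

View pics/f5.png

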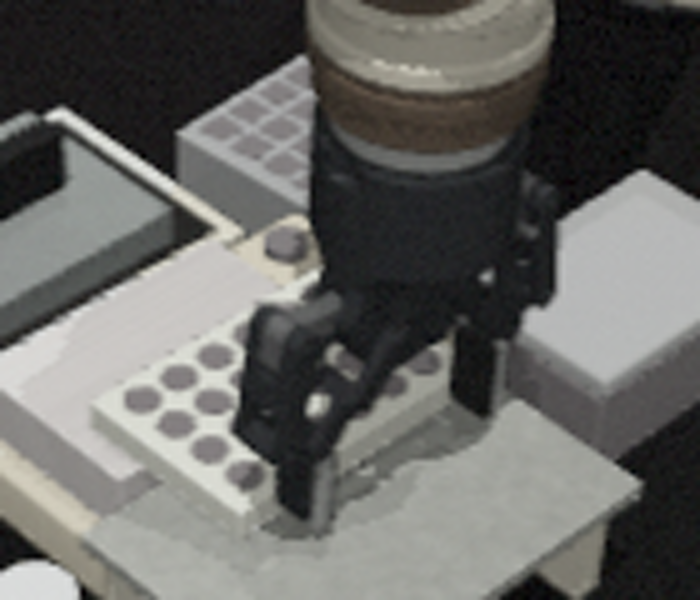

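Both fingers bear on the plate's long edge, and the plate is square and running onto the block. Keep pushing to just short of flush.

```bash
python3 -m pendant '[[[-0.8,0,0.1,0.003,-0.002,0,100],[-0.8,0,0,0,0,0,100],[-0.8,0,0,0,0,0,100],[-0.8,0,0,0,0,0,100],[-0.6,0,0,0,0,0,100]]]';python3 -m pendant '[[[-0.6,0,0,0,0,0,100],[-0.3,0,0,0,0,0,100],[0,0,0,0,0,0,100]]]';python3 go.py .5466 .044 .0535 74.5
```

```text
time: 15.92
ee_pos: [0.5516, 0.0604, 0.0538]
tcp_rot: [180.0, -0.1, 74.6]
wrist_force: [1.1, 1.4, 0.6]
opening: 0.0857
time: 16.17
ee_pos: [0.5484, 0.0492, 0.0537]
tcp_rot: [180.0, -0.0, 74.5]
wrist_force: [0.7, 0.9, 0.3]
opening: 0.0849
t 16.17 pos [0.5484 0.0492 0.0537] rot [ 1.7997e+02 -4.0000e-02  7.4500e+01] F [0.7 0.9 0.3] open 0.0849
shift cm [-0.55 -0.03  0.02] turn [ 0.0004 -0.0007  0.    ]
```

```bash
python3 -m pendant '[[[0.8,0,0,0,0,0,100],[0.5,0,-1.5,0,0,0,100],[0,0,-2.5,0,0,0,100],[0,0,-2.5,0,0,0,100],[2,0,-1.5,0,0,0,100]]]';python3 -m pendant '[[[3.5,0,0,0,0,0,100],[3.5,0,0,0,0,0,100],[3.5,0,0,0,0,0,100],[3.5,0,0,0,0,0,100],[3.5,0,0,0,0,0,100]]]';python3 -m pendant '[[[2,0,0,0,0,0,100],[0,0,0,0,0,0,100]]]'
python3 -c "
from h import *
crop('top',230,185,425,330,4,'g6')
bot.camera('top')
print([(np.round(d['uv'],1).tolist(),round(d['confidence'],2)) for d in bot.mark_of('top','block_top')])
print(bot.get_obs()['q'])"
```

```text
time: 16.58
ee_pos: [0.5547, 0.081, 0.1317]
tcp_rot: [-179.6, 0.2, 74.3]
wrist_force: [1.0, 0.5, 0.1]
opening: 0.0854
time: 17.0
ee_pos: [0.6058, 0.2568, 0.1379]
tcp_rot: [179.9, 0.0, 74.0]
wrist_force: [-0.1, -1.1, 1.2]
opening: 0.085
time: 17.17
ee_pos: [0.6116, 0.2848, 0.1362]
tcp_rot: [180.0, -0.0, 74.3]
wrist_force: [1.4, 0.8, 0.8]
opening: 0.0856
[]
[ 2.46940022e+01  2.13199958e+01  1.89511343e+01  8.76503690e+01
 -7.30851107e-02  1.30530271e+02]
```

View pics/g6.png

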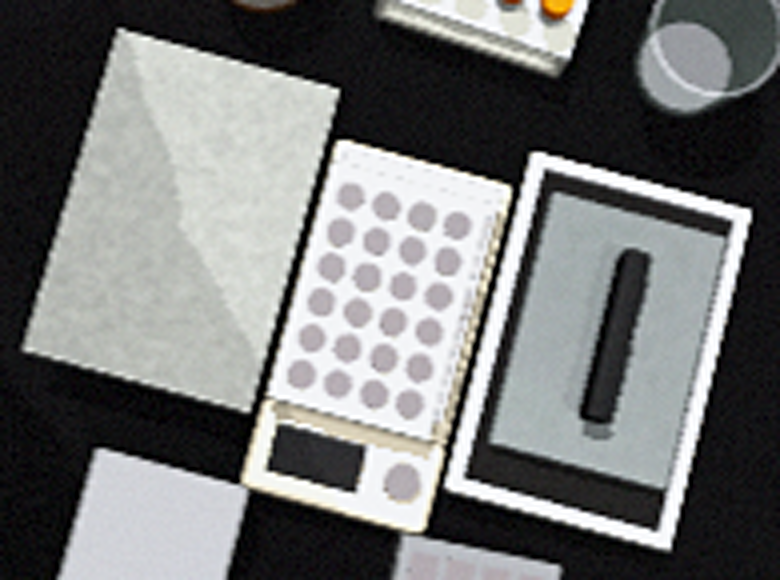

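The plate is on the block and still wants to go towards +x (top right) and a little towards -y (right). The cover stands mid-stand. Compute the numbers, with one contrast-stretched view of the edges.

Run:
```python
from h import *
a=lambda L:(np.array(L,float)+.5)/4-.5+[230,185]
c0=np.array([.5464,-.0129]); t=np.radians(-15.5); X=np.array([np.cos(t),np.sin(t)]); Y=np.array([-X[1],X[0]])
def rep(n,L,z,o=c0):
    P=back("top",a(L),z)[:,:2]; d=P.mean(0)-o; v=P[0]-P[3]+P[1]-P[2]
    print(n,"x' %.1f y' %.1f mm yaw %.2f"%(d@X*1e3,d@Y*1e3,np.degrees(np.arctan2(v[1],v[0]))))
rep("wells",[(351,195),(456,225),(410,404),(301,374)],.075)
rep("cover-vs-park",[(552,192),(728,238),(660,490),(487,447)],.058,np.array([.5151,-.1267]))
im=np.mean([bot.camera("top") for _ in range(6)],0)[205:305,285:372,::-1]
im=np.clip((im-110)*255/145,0,255).astype(np.uint8)
im=cv2.resize(im,None,fx=6,fy=6,interpolation=cv2.INTER_CUBIC); cv2.imwrite("pics/g7.png",im); print(im.shape)
```

```text
wells x' -9.4 y' 4.9 mm yaw -15.40
cover-vs-park x' 2.8 y' 0.5 mm yaw -16.13
(600, 522, 3)
```

View pics/g7.png

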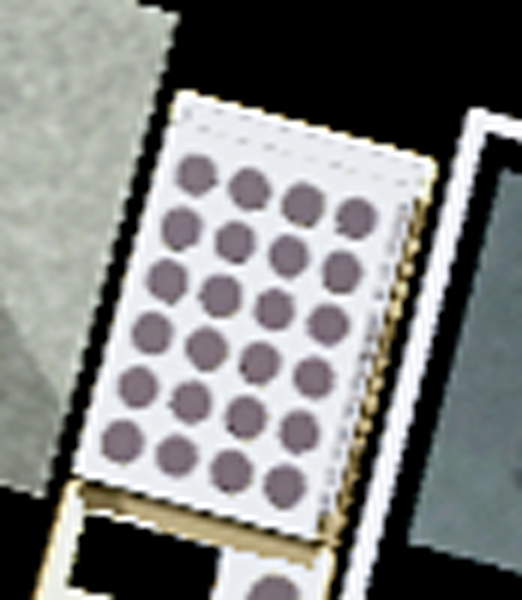

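Wells centre: x' -9.4 mm, y' +4.9 mm from the block centre, square to 0.1°. The contrast view agrees: there is a bare strip of block along the top (dashed line near 305,150) and along the right edge. Next is a +x push from the panel end, so I turn back to yaw 164.5°.

```bash
python3 -m pendant '[[[0,0,0,0,0,-0.122,80],[0,0,0,0,0,-0.122,60],[0,0,0,0,0,-0.122,60],[0,0,0,0,0,-0.122,60],[0,0,0,0,0,-0.122,60]]]'; python3 -m pendant '[[[0,0,0,0,0,-0.122,60],[0,0,0,0,0,-0.122,60],[0,0,0,0,0,-0.122,60],[0,0,0,0,0,-0.122,60],[0,0,0,0,0,-0.122,60]]]'; python3 -m pendant '[[[0,0,0,0,0,-0.122,60],[0,0,0,0,0,-0.122,60],[0.8,-3,0,0,0,0,60],[0.8,-3,0,0,0,0,60],[0.8,-3,0,0,0,0,60]]]'; python3 -m pendant '[[[0.8,-3,0,0,0,0,60],[0.8,-3,0,0,0,0,60],[0.8,-3,0,0,0,0,60],[0.8,-3,0,0,0,0,60],[0.8,-3,0,0,0,0,60]]]'; python3 go.py .4559 .0164 .1 164.5
```

```text
time: 18.03
ee_pos: [0.612, 0.2758, 0.1394]
tcp_rot: [179.8, 0.1, 109.6]
wrist_force: [0.2, 0.1, -0.7]
opening: 0.0513
time: 18.45
ee_pos: [0.6124, 0.2724, 0.141]
tcp_rot: [179.8, 0.2, 145.5]
wrist_force: [-0.1, 0.2, 0.0]
opening: 0.051
time: 18.87
ee_pos: [0.5597, 0.1947, 0.1384]
tcp_rot: [179.9, 0.2, 160.4]
wrist_force: [0.3, -0.7, -0.5]
opening: 0.0511
time: 19.28
ee_pos: [0.4659, 0.0593, 0.1378]
tcp_rot: [179.8, 0.3, 160.3]
wrist_force: [0.5, -1.0, 0.8]
opening: 0.0512
t 19.28 pos [0.4659 0.0593 0.1378] rot [179.81   0.34 160.27] F [ 0.5 -1.   0.8] open 0.0512
shift cm [-0.49 -4.39  3.77] turn [ 0.0031  0.006  -0.0738]
```

```bash
python3 -m pendant '[[[0,-2,0,0.003,0.006,-0.074,60],[0.2,-1.5,0,0,0,0,60],[0,0,0,0,0,0,60],[0,0,0,0,0,0,60]]]'; python3 go.py .4559 .0164 .063 164.5
```

```text
time: 19.62
ee_pos: [0.4485, 0.0197, 0.1398]
tcp_rot: [180.0, 0.2, 164.2]
wrist_force: [-0.3, -0.3, 0.1]
opening: 0.0513
t 19.62 pos [0.4485 0.0197 0.1398] rot [179.97   0.22 164.24] F [-0.3 -0.3  0.1] open 0.0513
shift cm [-0.77 -0.12  7.68] turn [ 0.0005  0.0039 -0.0045]
```

Now at x' ≈ -102, with good clearance. Descend.

```bash
python3 -m pendant '[[[0,-0.1,1.5,0,0.004,-0.004,60],[0,0,2,0,0,0,60],[0,0,2,0,0,0,60],[0,0,1,0,0,0,60],[0,0,0,0,0,0,60]]]'; python3 go.py .4559 .0164 .063 164.5
```

```text
time: 20.03
ee_pos: [0.451, 0.0205, 0.0746]
tcp_rot: [179.8, 0.3, 164.3]
wrist_force: [-0.8, -0.2, 0.2]
opening: 0.0512
t 20.03 pos [0.451  0.0205 0.0746] rot [179.82   0.31 164.34] F [-0.8 -0.2  0.2] open 0.0512
shift cm [-0.58 -0.26  1.16] turn [ 0.0032  0.0054 -0.0027]
```

```bash
python3 -m pendant '[[[-0.2,-0.2,0.7,0.003,0.005,-0.003,60],[0,0,0.4,0,0,0,60],[0,0,0,0,0,0,60]]]'; python3 go.py .4559 .0164 .063 164.5
python3 -c "
from h import *
crop('scene',290,165,390,245,6,'h8')"
```

```text
time: 20.28
ee_pos: [0.4534, 0.0188, 0.064]
tcp_rot: [180.0, 0.0, 164.6]
wrist_force: [-0.6, -0.1, -0.1]
opening: 0.0514
t 20.28 pos [0.4534 0.0188 0.064 ] rot [1.7999e+02 3.0000e-02 1.6459e+02] F [-0.6 -0.1 -0.1] open 0.0514
shift cm [-0.31 -0.16  0.1 ] turn [0.0003 0.0006 0.0016]
```

View pics/h8.png

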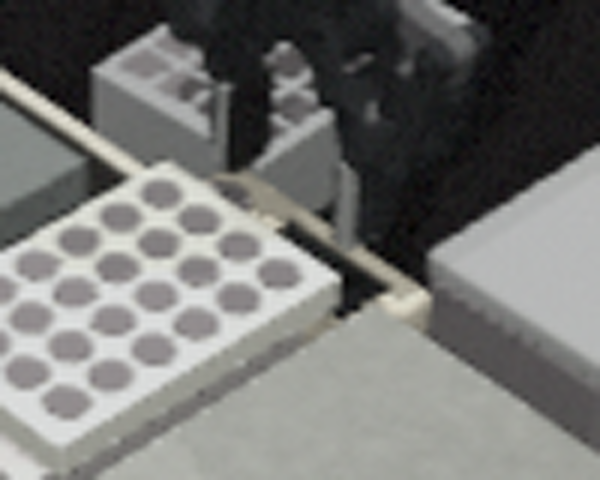

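The fingers (crop 220,175 and 350,245) stand behind the plate's panel-side end. Push in +x and stop short by about 1.5 mm.

```bash
python3 -m pendant '[[[-0.6,-0.1,0.05,0,0,0,60],[-0.5,0,0,0,0,0,60],[-0.4,0,0,0,0,0,60],[-0.3,0,0,0,0,0,60],[0,0,0,0,0,0,60]]]'; python3 go.py .4738 .0111 .063 164.5
```

```text
time: 20.75
ee_pos: [0.4737, 0.0124, 0.0659]
tcp_rot: [179.9, 0.2, 164.6]
wrist_force: [-0.8, 0.4, -0.4]
opening: 0.051
t 20.75 pos [0.4737 0.0124 0.0659] rot [179.92   0.21 164.58] F [-0.8  0.4 -0.4] open 0.051
shift cm [-0.04 -0.13  0.29] turn [0.0014 0.0036 0.0013]
```

```bash
python3 -m pendant '[[[0.8,0,0,0,0,0,60],[0.3,0,-1.5,0,0,0,60],[0,0,-2.5,0,0,0,60],[0,1.5,-2.5,0,0,0,60],[-1,3,-1,0,0,0,80]]]'; python3 -m pendant '[[[-1,3.2,0,0,0,0,100],[-1,3.2,0,0,0,0,100],[-1,3.2,0,0,0,0,100],[-1,3.2,0,0,0,0,100],[-1,3.2,0,0,0,0,100]]]'; python3 -m pendant '[[[-1,3,0,0,0,0,100],[-0.5,1.5,0,0,0,0.06,100],[0,0,0,0,0,0.122,100],[0,0,0,0,0,0.122,100],[0,0,0,0,0,0.122,100]]]'; python3 -m pendant '[[[0,0,0,0,0,0.122,100],[0,0,0,0,0,0.122,100],[0,0,0,0,0,0.122,100],[0,0,0,0,0,0.122,100],[0,0,0,0,0,0.122,100]]]';python3 -m pendant '[[[0,0,0,0,0,0.122,100],[0,0,0,0,0,0.122,100],[0,0,0,0,0,0.122,100],[0,0,0,0,0,0.122,100],[0,0,0,0,0,0,100]]]'
cat > wells.py <<'E'
from h import *
im=np.mean([bot.camera("top") for _ in range(4)],0)
c0=np.array([.5464,-.0129]); t=np.radians(-15.5); X=np.array([np.cos(t),np.sin(t)]); Y=np.array([-X[1],X[0]])
s=6; A=cv2.resize(im[205:305,285:372].mean(2).astype(np.float32),None,fx=s,fy=s,interpolation=cv2.INTER_CUBIC)
m=((A<205)&(A>120)).astype(np.uint8)
n,_,st,ce=cv2.connectedComponentsWithStats(m)
ok=[i for i in range(1,n) if 700<st[i,4]<2500 and .7<st[i,2]/st[i,3]<1.4 and max(st[i,2:4])<60]
C=(ce[ok]+.5)/s-.5+[285,205]
P=back("top",C,.075)[:,:2]; L=np.c_[(P-c0)@X,(P-c0)@Y]*1e3
k=[i for i in range(len(L)) if abs(L[i]).max()<70 and abs(L[i,1])<48]; L=L[k]
r=cv2.minAreaRect(L.astype(np.float32))
print(len(L),"centre mean",L.mean(0).round(2),"minrect",np.round(r[0],2),np.round(r[1],1),"ang",round(r[2],2))
g=im[205:305,285:372]; cv2.imwrite("pics/w.png",m*255)
E
python3 wells.py; python3 go.py .5797 .1749 .0535 74.5
```

```text
time: 21.17
ee_pos: [0.4788, 0.0542, 0.1407]
tcp_rot: [-179.9, -0.2, 164.3]
wrist_force: [0.7, 0.2, 0.7]
opening: 0.0616
time: 21.58
ee_pos: [0.5724, 0.2005, 0.1475]
tcp_rot: [179.9, 0.3, 164.1]
wrist_force: [0.0, -1.5, 0.4]
opening: 0.0852
time: 22.0
ee_pos: [0.5996, 0.2492, 0.1458]
tcp_rot: [179.8, 0.1, 139.4]
wrist_force: [-0.1, -0.7, 0.4]
opening: 0.0856
time: 22.42
ee_pos: [0.5965, 0.2498, 0.1458]
tcp_rot: [179.9, 0.0, 103.5]
wrist_force: [-0.1, -0.4, 0.7]
opening: 0.0856
time: 22.83
ee_pos: [0.5934, 0.2498, 0.1467]
tcp_rot: [-180.0, 0.0, 74.5]
wrist_force: [-0.0, -0.1, -0.1]
opening: 0.0853
24 centre mean [-2.09  4.94] minrect [-2.02  4.96] [58.3 97.1] ang 89.93
t 23.03 pos [0.5938 0.2498 0.1466] rot [1.800e+02 2.000e-02 7.507e+01] F [0.5 1.9 0.1] open 0.0854
shift cm [-7.6   0.57  9.32] turn [0.     0.0003 0.01  ]
```

All 24 wells were found: the plate is at x' -2.1, y' +4.9 mm and square. Next is the final -y push of about 5 mm. Last time the TCP stopped at y' 60.4, so I now aim for 55.5.

```bash
python3 -m pendant '[[[-3,0.3,0,0,0,0.01,100],[-4,0.2,0,0,0,0,100],[-4,0,1,0,0,0,100],[-4,0,1,0,0,0,100],[-2,0,1,0,0,0,100]]]';python3 -m pendant '[[[0,0,0,0,0,0,100],[0,0,0,0,0,0,100]]]'; python3 go.py .5675 .0705 .0535 74.5
```

```text
time: 23.45
ee_pos: [0.5542, 0.0839, 0.1162]
tcp_rot: [179.8, -0.1, 75.8]
wrist_force: [0.6, 1.0, 0.7]
opening: 0.0854
time: 23.62
ee_pos: [0.5522, 0.0796, 0.1148]
tcp_rot: [179.9, -0.0, 75.8]
wrist_force: [-0.7, -0.1, 0.6]
opening: 0.0855
t 23.62 pos [0.5522 0.0796 0.1148] rot [ 1.7994e+02 -2.0000e-02  7.5790e+01] F [-0.7 -0.1  0.6] open 0.0855
shift cm [-0.51  1.7   6.13] turn [ 0.0011 -0.0004  0.0226]
```

```bash
python3 -m pendant '[[[0,1.6,0.5,0,0,0.022,100],[0,0,1.5,0,0,0,100],[0,0,1.5,0,0,0,100],[0,0,1,0,0,0,100],[0,0,0,0,0,0,100]]]';python3 go.py .5675 .0705 .0535 74.5
```

```text
time: 24.03
ee_pos: [0.5711, 0.0795, 0.0714]
tcp_rot: [179.7, -0.2, 75.0]
wrist_force: [-0.5, 0.6, -1.2]
opening: 0.0856
t 24.03 pos [0.5711 0.0795 0.0714] rot [179.68  -0.19  75.02] F [-0.5  0.6 -1.2] open 0.0856
shift cm [-0.97 -0.13  1.78] turn [ 0.0056 -0.0034  0.0091]
```

```bash
python3 -m pendant '[[[0,-0.2,1,0.006,-0.003,0.009,100],[0,0,0.6,0,0,0,100],[0,0,0,0,0,0,100]]]';python3 go.py .5593 .0411 .0535 74.5
```

```text
time: 24.28
ee_pos: [0.5697, 0.082, 0.0551]
tcp_rot: [-180.0, -0.0, 74.7]
wrist_force: [-0.5, 0.2, -0.5]
opening: 0.0854
t 24.28 pos [0.5697 0.082  0.0551] rot [-1.7998e+02 -4.0000e-02  7.4650e+01] F [-0.5  0.2 -0.5] open 0.0854
shift cm [-4.22  0.08  0.16] turn [-0.0003 -0.0006  0.0027]
```

```bash
python3 -m pendant '[[[-1,0,0.1,0,0,0.003,100],[-1,0,0,0,0,0,100],[-0.8,0,0,0,0,0,100],[-0.4,0,0,0,0,0,100],[0,0,0,0,0,0,100]]]';python3 go.py .5593 .0411 .0535 74.5
```

```text
time: 24.7
ee_pos: [0.5605, 0.048, 0.0554]
tcp_rot: [179.9, -0.1, 74.5]
wrist_force: [0.9, 0.4, -0.2]
opening: 0.0853
t 24.7 pos [0.5605 0.048  0.0554] rot [ 1.7993e+02 -5.0000e-02  7.4510e+01] F [ 0.9  0.4 -0.2] open 0.0853
shift cm [-0.7   0.07  0.19] turn [ 0.0012 -0.0009  0.0002]
```

```bash
python3 -m pendant '[[[-0.4,0,0.1,0,0,0,100],[-0.2,0,0,0,0,0,100],[0,0,0,0,0,0,100]]]';python3 go.py .5593 .0411 .0535 74.5
```

```text
time: 24.95
ee_pos: [0.5592, 0.0411, 0.0553]
tcp_rot: [179.8, -0.1, 74.4]
wrist_force: [0.9, 1.1, -1.0]
opening: 0.0854
t 24.95 pos [0.5592 0.0411 0.0553] rot [ 1.7984e+02 -1.3000e-01  7.4440e+01] F [ 0.9  1.1 -1. ] open 0.0854
shift cm [0.01 0.01 0.18] turn [ 0.0027 -0.0022 -0.0011]
```

Exactly on target. Back off, rise, clear the view and measure.

```bash
python3 -m pendant '[[[0.8,0,0,0,0,0,100],[0.5,0,-1.5,0,0,0,100],[0,0,-2.5,0,0,0,100],[0,0,-2.5,0,0,0,100],[2,0,-1.5,0,0,0,100]]]';python3 -m pendant '[[[3.5,0,0,0,0,0,100],[3.5,0,0,0,0,0,100],[3.5,0,0,0,0,0,100],[3.5,0,0,0,0,0,100],[3.5,0,0,0,0,0,100]]]';python3 -m pendant '[[[2,0,0,0,0,0,100],[0,0,0,0,0,0,100]]]'
python3 wells.py
python3 - <<'E'
from h import *
im=np.mean([bot.camera("top") for _ in range(6)],0)[200:310,280:375,::-1]
im=np.clip((im-110)*255/145,0,255).astype(np.uint8)
im=cv2.resize(im,None,fx=5.4,fy=5.4,interpolation=cv2.INTER_CUBIC)
# expected outline of the block top (green) for a flush plate, plate's top edges (red) 
c0=np.array([.5464,-.0129]); t=np.radians(-15.5); X=np.array([np.cos(t),np.sin(t)]); Y=np.array([-X[1],X[0]])
def box(z,col):
    P=[np.r_[c0+a*.064*X+b*.043*Y,z] for a,b in((1,1),(1,-1),(-1,-1),(-1,1))]
    q=((proj("top",P)-[280,200]+.5)*5.4-.5).round().astype(np.int32); cv2.polylines(im,[q],True,col,1)
box(.06,(0,200,0)); box(.074,(0,0,255))
cv2.imwrite("pics/z9.png",im)
E
```

```text
time: 25.37
ee_pos: [0.5656, 0.0734, 0.1335]
tcp_rot: [-179.7, 0.1, 74.3]
wrist_force: [0.3, 0.5, 0.4]
opening: 0.0854
time: 25.78
ee_pos: [0.6168, 0.2493, 0.1405]
tcp_rot: [179.8, -0.1, 74.0]
wrist_force: [0.9, -0.6, 0.0]
opening: 0.0852
time: 25.95
ee_pos: [0.6226, 0.2775, 0.139]
tcp_rot: [179.8, -0.2, 74.3]
wrist_force: [-0.6, 0.6, -0.1]
opening: 0.0854
24 centre mean [-1.92 -0.12] minrect [-1.88 -0.13] [58.1 96.8] ang 89.88
```

View pics/z9.png

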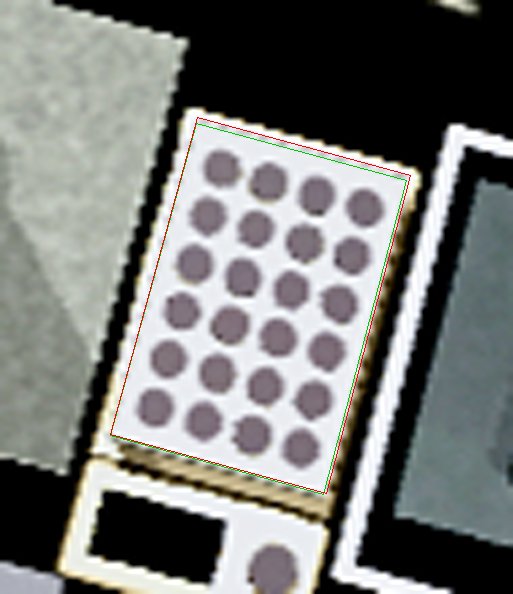

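Wells centre is now x' -1.9, y' -0.1 mm and square to 0.1°. The predicted outline fits the picture within about 2 mm. To check the block centre independently, I measure the heater body's own edges (±51, +75 at z = 0.03) numerically.

Run:
```python
from h import *
im=np.mean([bot.camera("top") for _ in range(6)],0).mean(2).astype(np.float32)
c0=np.array([.5464,-.0129]); t=np.radians(-15.5); X=np.array([np.cos(t),np.sin(t)]); Y=np.array([-X[1],X[0]])
def S(xs,ys,z):
    P=np.array([np.r_[c0+x*X*1e-3+y*Y*1e-3,z] for x in xs for y in ys]); q=proj("top",P).astype(np.float32)
    return cv2.remap(im,q[:,:1],q[:,1:],cv2.INTER_LINEAR).reshape(len(xs),len(ys))
def edge(u,p): # half-level crossings
    h=(p.max()+p.min())/2; i=np.where(np.diff(p>h))[0]; return [round(float(u[k]+(h-p[k])/(p[k+1]-p[k])*(u[k+1]-u[k])),1) for k in i]
u=np.arange(-62,62.5,.5); print("body y at x'=70",edge(u,S(np.arange(68,73),u,.03).mean(0)))
v=np.arange(55,95,.5); print("body x",edge(v,S(v,np.arange(-35,36),.03).mean(1)))
w=np.arange(-140,-100,.5); print("panel -x end z.042",edge(w,S(w,np.arange(-40,41),.042).mean(1)))
print("panel y",edge(u,S(np.arange(-118,-95),u,.042).mean(0)))
k=np.arange(60,71,.5); print("plate/block +x z.074",list(zip(k,S(k,np.arange(-35,36),.074).mean(1).round(0))))
k=np.arange(-80,-56,1.); print("-x",list(zip(k,S(k,np.arange(-35,36),.074).mean(1).round(0))))
```

```text
body y at x'=70 [-55.5, -51.0, 50.3, 56.1]
body x [75.5]
panel -x end z.042 [-121.1, -108.5]
panel y [-50.6, -7.7, 38.1, 50.6]
plate/block +x z.074 [(np.float64(60.0), np.float32(244.0)), (np.float64(60.5), np.float32(244.0)), (np.float64(61.0), np.float32(243.0)), (np.float64(61.5), np.float32(241.0)), (np.float64(62.0), np.float32(239.0)), (np.float64(62.5), np.float32(236.0)), (np.float64(63.0), np.float32(236.0)), (np.float64(63.5), np.float32(238.0)), (np.float64(64.0), np.float32(242.0)), (np.float64(64.5), np.float32(246.0)), (np.float64(65.0), np.float32(248.0)), (np.float64(65.5), np.float32(245.0)), (np.float64(66.0), np.float32(233.0)), (np.float64(66.5), np.float32(208.0)), (np.float64(67.0), np.float32(170.0)), (np.float64(67.5), np.float32(124.0)), (np.float64(68.0), np.float32(79.0)), (np.float64(68.5), np.float32(44.0)), (np.float64(69.0), np.float32(21.0)), (np.float64(69.5), np.float32(12.0)), (np.float64(70.0), np.float32(10.0)), (np.float64(70.5), np.float32(12.0))]
-x [(np.float64(-80.0), np.float32(246.0)), (np.float64(-79.0), np.float32(246.0)), (np.float64(-78
[... 164 characters left out ...]
 np.float32(134.0)), (np.float64(-73.0), np.float32(139.0)), (np.float64(-72.0), np.float32(171.0)), (np.float64(-71.0), np.float32(197.0)), (np.float64(-70.0), np.float32(202.0)), (np.float64(-69.0), np.float32(199.0)), (np.float64(-68.0), np.float32(195.0)), (np.float64(-67.0), np.float32(188.0)), (np.float64(-66.0), np.float32(192.0)), (np.float64(-65.0), np.float32(219.0)), (np.float64(-64.0), np.float32(242.0)), (np.float64(-63.0), np.float32(247.0)), (np.float64(-62.0), np.float32(246.0)), (np.float64(-61.0), np.float32(245.0)), (np.float64(-60.0), np.float32(245.0)), (np.float64(-59.0), np.float32(244.0)), (np.float64(-58.0), np.float32(238.0)), (np.float64(-57.0), np.float32(227.0))]
```

The heater body gives a block centre of x' +0.5 to +2, y' -0.2. So the plate is true in y but 2–3 mm short in x. That is inside 4 mm but worth mending, so I push +x once more by about 2.5 mm (stop at x' -74).

```bash
python3 -m pendant '[[[0,0,0,0,0,-0.122,80],[0,0,0,0,0,-0.122,60],[0,0,0,0,0,-0.122,60],[0,0,0,0,0,-0.122,60],[0,0,0,0,0,-0.122,60]]]'; python3 -m pendant '[[[0,0,0,0,0,-0.122,60],[0,0,0,0,0,-0.122,60],[0,0,0,0,0,-0.122,60],[0,0,0,0,0,-0.122,60],[0,0,0,0,0,-0.122,60]]]'; python3 -m pendant '[[[0,0,0,0,0,-0.122,60],[0,0,0,0,0,-0.122,60],[1,-3,0,0,0,-0.07,60],[1,-3,0,0,0,0,60],[1,-3,0,0,0,0,60]]]'; python3 -m pendant '[[[1,-3,0,0,0,0,60],[1,-3,0,0,0,0,60],[1,-3,0,0,0,0,60],[1,-3,0,0,0,0,60],[1,-3,0,0,0,0,60]]]';python3 -m pendant '[[[1,-3,0,0,0,0,60],[0,0,0,0,0,0,60],[0,0,0,0,0,0,60]]]'; python3 go.py .449 .014 .063 164.5
```

```text
time: 27.17
ee_pos: [0.6225, 0.2726, 0.14]
tcp_rot: [179.7, -0.0, 109.8]
wrist_force: [-1.0, 0.3, -0.5]
opening: 0.0512
time: 27.58
ee_pos: [0.6224, 0.2728, 0.1397]
tcp_rot: [179.8, 0.2, 145.6]
wrist_force: [0.6, -0.5, -0.8]
opening: 0.0512
time: 28.0
ee_pos: [0.5676, 0.1978, 0.1349]
tcp_rot: [179.9, 0.1, 165.0]
wrist_force: [0.4, -0.4, 0.3]
opening: 0.0514
time: 28.42
ee_pos: [0.4752, 0.0611, 0.1335]
tcp_rot: [179.9, 0.1, 165.1]
wrist_force: [0.5, -0.9, 0.8]
opening: 0.0511
time: 28.67
ee_pos: [0.454, 0.0298, 0.1344]
tcp_rot: [180.0, 0.2, 164.9]
wrist_force: [0.0, 0.2, -1.0]
opening: 0.0515
t 28.67 pos [0.454  0.0298 0.1344] rot [1.7995e+02 1.6000e-01 1.6490e+02] F [ 0.   0.2 -1. ] open 0.0515
shift cm [ 0.1  -1.66  7.14] turn [0.0009 0.0027 0.007 ]
```

```bash
python3 -m pendant '[[[0.5,-1.5,1,0,0.003,0.007,60],[0,0,2,0,0,0,60],[0,0,2,0,0,0,60],[0,0,1,0,0,0,60],[0,0,0,0,0,0,60]]]'; python3 go.py .449 .014 .063 164.5
```

```text
time: 29.08
ee_pos: [0.448, 0.0179, 0.0744]
tcp_rot: [179.8, 0.3, 164.5]
wrist_force: [0.3, 0.9, 0.4]
opening: 0.0516
t 29.08 pos [0.448  0.0179 0.0744] rot [179.83   0.27 164.53] F [0.3 0.9 0.4] open 0.0516
shift cm [-0.19 -0.35  1.14] turn [0.003  0.0048 0.0006]
```

```bash
python3 -m pendant '[[[0,-0.3,0.7,0.003,0.005,0,60],[0,0,0.5,0,0,0,60],[0,0,0,0,0,0,60]]]'; python3 -m pendant '[[[-0.5,0,0.1,0,0,0,60],[-0.5,0,0.05,0,0,0,60],[-0.5,0,0,0,0,0,60],[0,0,0,0,0,0,60]]]'; python3 go.py .4751 .0069 .063 164.5
```

```text
time: 29.33
ee_pos: [0.4482, 0.0159, 0.0625]
tcp_rot: [-180.0, -0.0, 164.6]
wrist_force: [0.7, -0.2, -0.4]
opening: 0.0514
time: 29.67
ee_pos: [0.4655, 0.0119, 0.0625]
tcp_rot: [180.0, 0.1, 164.7]
wrist_force: [0.2, 0.4, -0.1]
opening: 0.0516
t 29.67 pos [0.4655 0.0119 0.0625] rot [1.7995e+02 1.2000e-01 1.6468e+02] F [ 0.2  0.4 -0.1] open 0.0516
shift cm [-1.06 -0.23 -0.05] turn [0.0008 0.0022 0.0031]
```

```bash
python3 -m pendant '[[[-0.4,0,0,0,0,0.003,60],[-0.3,0,0,0,0,0,60],[-0.2,0,0,0,0,0,60],[0,0,0,0,0,0,60]]]'; python3 go.py .4751 .0069 .063 164.5
```

```text
time: 30.0
ee_pos: [0.4757, 0.009, 0.063]
tcp_rot: [179.9, 0.1, 164.5]
wrist_force: [-0.2, -0.1, -0.1]
opening: 0.0515
t 30.0 pos [0.4757 0.009  0.063 ] rot [1.7994e+02 1.4000e-01 1.6446e+02] F [-0.2 -0.1 -0.1] open 0.0515
shift cm [ 0.   -0.22  0.  ] turn [ 0.001   0.0024 -0.0007]
```

On target. Retract and clear the view for the last check.

```bash
python3 -m pendant '[[[0.8,0,0,0,0,0,60],[0.3,0,-1.5,0,0,0,60],[0,0,-2.5,0,0,0,60],[0,1.5,-2.5,0,0,0,60],[-1,3,-1,0,0,0,60]]]'; python3 -m pendant '[[[-1,3.2,0,0,0,0,60],[-1,3.2,0,0,0,0,60],[-1,3.2,0,0,0,0,60],[-1,3.2,0,0,0,0,60],[-1,3.2,0,0,0,0,60]]]'; python3 -m pendant '[[[-1,3,0,0,0,0,60],[-0.5,1.5,0,0,0,0,60],[0,0,0,0,0,0,60],[0,0,0,0,0,0,60]]]'
python3 wells.py
python3 - <<'E'
from h import *
bot.camera("scene")
for t in("cover","plate"): print(t,[(np.round(d["uv"],1).tolist(),round(d["confidence"],2)) for d in bot.mark_of("scene",t)])
print(proj("scene",[[.519,-.1265,.04],[.5464,-.0129,.06]]).round(1).tolist(),bot.get_obs()["ee_pos"].round(3))
E
```

```text
time: 30.42
ee_pos: [0.4804, 0.051, 0.1375]
tcp_rot: [-179.9, -0.3, 164.2]
wrist_force: [0.8, 0.3, 0.2]
opening: 0.0513
time: 30.83
ee_pos: [0.5737, 0.1971, 0.1438]
tcp_rot: [179.9, 0.1, 164.0]
wrist_force: [0.8, -0.7, 0.1]
opening: 0.0507
time: 31.17
ee_pos: [0.6008, 0.2443, 0.1422]
tcp_rot: [179.9, 0.0, 164.3]
wrist_force: [0.6, -0.7, -1.0]
opening: 0.0512
24 centre mean [ 0.89 -0.12] minrect [ 0.87 -0.06] [58.1 96.9] ang 89.93
cover [([264.8, 201.2], 0.76)]
plate [([303.1, 218.6], 0.91), ([478.2, 271.9], 0.88)]
[[264.9, 200.2], [302.6, 218.9]] [0.601 0.243 0.143]
```

```bash
python3 -c "
from workcell import bot
print(bot.job_done())"
```

```text
the job is handed in; nothing more can be done
None
```

I finished the task and handed it in at about 31 s of the 72 s allowed. No verdict is reported.

- **Cover:** I lifted it straight up by its fin. The wrist force stayed at the cover's own weight (about 3 N), so the block did not come up with it. It now stands on the rubber-topped stand about 3 mm (long way) and 0.5 mm (short way) from the middle, square within about 1°. The last scene check agreed within 1 pixel.
- **Plate:** I slid it with two fingertips, across onto the block and then along and across it to centre it.
    - The last top-camera measurement found all 24 wells. It puts the plate +0.9 mm (x) and -0.1 mm (y) from the block centre, taken from the cover's starting position, and square within about 0.1°.
    - The scene camera agreed within 1 pixel.

**Checks that were weak or disagreed:**
- **Block centre:** The heater's own edges put the block centre 0.5 to 2 mm further in x than the cover did. I pushed once more to bring the plate in line with that.
- **Height touch on the block:** It showed almost no force, so I judged contact from the arm stalling and from the picture.
- **Heights:** The two-view measurements ran 0 to 7 mm lower than the text's heights.
- **Bystanders:** I saw none shift in the pictures, but I did not measure them at the end.

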